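Put the notched lid back on the brush-soaking pot

TASK

Cover the brush-soaking pot so its cleaner does not dry out: take the steel lid off its sloping drip stand by the black handle, turn it so that its notch goes round the red brush handle standing in the pot, and lower it by hand (do not drop it) until it sits seated and level all round on the rim, then let go. Leave the pot where it stands, and do not knock over or push away the bottles and film cans on the bench.

Things in the scene. Friction and masses are not known exactly. Their poses are not given: they have to be found in the camera images.
- lid: loose round steel lid, 106 mm across, 3 mm thick, 160 g; notch in its edge 22 mm wide, reaching in to 27 mm from the centre. Origin: centre of the underside that sits on the rim; z out of its top, x toward the notch. Below it a locating skirt, 85 mm outer diameter, 7 mm deep, open at the notch. Starts on the stand, tilted 35 degrees, top facing the robot's side, notch uphill
- lid_grip (a point): middle of the lid's black bar handle, on the lid's axis 29 mm above the underside, axes as the lid's: the bar is 44 mm long (x), 13 mm wide (y) and reaches from 22 to 37 mm above the underside, on two studs
- stand: fixed drip stand for the lid: blue tray 108 x 92 mm with a 12 mm rim and two sloping dark wire rails 52 mm apart, rising at 35 degrees along its x, each bent up into a stop at the low end that holds the lid's edge. Origin: centre of the tray's underside; the centre of the lid's underside lies 58 mm above it
- pot: loose open steel pot, 100 mm outer diameter, 80 mm high, wall 3 mm (inner diameter 92 mm at the least), 650 g. Origin: centre of its underside; z up, x from the centre toward a red-handled brush that is fixed upright to the inside of its wall by a 10 mm wide clip over the rim
- pot_rim (a point): centre of the pot's mouth at the height of the rim (80 mm above its underside), axes as the pot's: the seated lid has its origin here and its x along this x
- brush_top (a point): top end of the red brush handle in the pot: an upright round handle up to 13 mm thick, 36 mm from the pot's axis, 55 mm higher than the rim
- wash_bottle: bystander: small clear bottle with a blue cap, 43 x 44 x 60 mm, origin at the centre of its underside
- film_can_3: bystander: black film can, 33 mm across, 51 mm high, near the middle of the bench, origin at the centre of its underside
- cement: bystander: white and blue glue bottle, 26 x 42 mm, 96 mm high, origin at the centre of its underside

How it is judged (in metres and radians):
On the way, in this order (a step that is already met when the one before it is completed fails the run):
1. the lid is lifted clear of the stand in the fingers (distance of lid from where it was at the start of the episode above 0.05 m and contact force between the fingers and lid above 0.5 N), for 0.1 s.
2. the lid is brought down to within 8 mm of its seat on the rim while still held (z of lid in the frame of pot_rim below 0.008 m and horizontal distance between lid and pot_rim below 0.01 m and contact force between the fingers and lid above 0.3 N), for 0.1 s.
At the end, for the whole second after the job is handed in: The lid lies at rest on the pot, its underside within 3 mm of the rim's height, centred within 6 mm, level within 0.05 rad and its notch round the brush handle (within 0.25 rad); the pot stands upright within 40 mm of where it stood (horizontal distance between lid and pot_rim below 0.006 m and z of lid in the frame of pot_rim between -0.003 and 0.003 m and angle between each of lid, pot's own z axis and vertical below 0.05 rad and angle between the x axis of lid and the x axis of pot, either way round below 0.25 rad and distance of pot from where it was at the start of the episode below 0.04 m and linear speed of lid below 0.02 m/s); the robot touches nothing.
It fails at once if the lid dropped onto the bench or into the tray (height (world z) of lid below 0.025 m).
It fails at once if the pot tipped or pushed more than 40 mm (angle between pot's own z axis and vertical above 0.25 rad or distance of pot from where it was at the start of the episode above 0.04 m).
It fails at once if the small bottle, the film can or the glue bottle knocked over or pushed more than 30 mm (distance of any of wash_bottle, film_can_3, cement from where it was at the start of the episode above 0.03 m or angle between any of wash_bottle, film_can_3, cement's own z axis and vertical above 0.5 rad).
It also fails if it takes over 45 s, if anything falls off the work surface, if the arm or the gripper's body presses on something with over 40 N, if the wrist force passes 120 N, or if a joint passes its speed limit or range.

ROBOT

A 6-joint arm with a two-finger parallel gripper is mounted at the origin on a cart in front of the work surface, level with it; the furniture and walls round the work are solid. World frame = base frame: x ahead of the robot, y to its left, z up, the work surface at z = 0. Lengths are in m, angles in degrees, forces in N, time in s.
With the tool pointing down it reaches from about 0.325 to 0.925 m from the base axis. Payload 3.1 kg.
Tool frame: the origin (TCP) lies midway between the tips of the shut fingers; the grasp point (between the pads) lies 19 mm behind it (env.grasp_offset is the distance from the TCP to the grasp point, in m); z points along the fingers, y is the line along which they close (so a half turn about z gives the same grasp; the last joint's range is limited). The gripper opens to 85 mm and grips with 20 to 120 N. Pads are 22 mm wide; open, the fingers measure 114 mm over their backs; the gripper's body (76 mm by 85 mm) begins 54 mm behind the grasp point. The pads swing forward as they close: fully open they stand 13 mm farther back than shut.
Start: joints at [70.119, 12.427, 92.441, -0, 75.132, -6.429], TCP at [0.145, 0.608, 0.231] pointing down, gripper open.
Joint ranges: [-157.48, 157.48], [-44.54, 120.13], [17.64, 146.25], [-64.5, 244.5], [7.68, 150.69], [-147.95, 147.95]. Speed limits (degrees/s): [159.86, 159.86, 180, 180, 180, 180].

INTERFACE

Orientations are given as a 3x3 rotation matrix whose columns are the frame's x, y, z axes.
In Python, from rig import env gives the robot as it stands.
- The arm moves only by the shell command python3 -m inch 'ROWS' [FORCE]. ROWS is JSON, one flat list of numbers, 7 for each row, row after row: the shift along the tool's x, y, z normalised to -1 to 1, where 1 is 50 cm, then the turn, a rotation vector about the tool's x, y, z normalised to -1 to 1, where 1 is 30 degrees, then the opening, from -1 (shut) to 1 (fully open). A call has 1 to 12 rows; each row is the pose to reach, as a shift and turn from the pose commanded when the call began, along the tool's axes at that moment; what a row does not reach only later rows make up. A row lasts 1/8 s, in which the tool goes at most 62.5 mm and 10.7 degrees, less where a joint would pass 70% of its speed; a pose out of reach is approached as far as the arm can. A call with a number of a shift or a turn outside -1 to 1 is refused whole. A call with a gripper value outside its range is refused whole. The fingers move at their own pace and stop on an object; FORCE is the grip in N (left out, the last holds). Time passes only in rows, so rows that repeat a pose let the fingers close. It gives the time, the measured TCP pose, the force, the opening and the grip force at its end, in the units of the state.
- env.get_state(): the state, without advancing time (a new reading comes with each control period).
- env.camera(name): name is "side" or "top" or "wrist"; returns the picture (400x640x3 uint8, red, green, blue); there is no depth.
- env.calibration(name): a dict with "mtx" (3x3 intrinsics, pixels), "xyz" and "orientation" of the camera in the world. Camera axes: x right, y up, looking along -z (the intrinsics and any distortion apply to the point x, -y, -z); pixel columns grow to the right and rows downward; lengths in m; the calibration is good to about 2 mm. The wrist camera is an equidistant fisheye: a pixel r from the principal point sees the ray r / f radians off the axis. A picture is of the moment at which its call begins: read the wrist's pose just before it. calibration takes no time and is no camera call; for the wrist camera it gives the pose at the moment of the call.
- env.job_done(): hands the job in; it is judged then, once.
The state is a dict: "clock": time; "joint_pos": joint angles; "joint_velocities": joint speeds; "effort": joint torques, N m; "ee_pos": TCP position; "ee_rot": TCP orientation; "ft_force": force on the tool from outside, world axes, zero at the start; "ft_torque": the same for the moment, N m; "finger_gap": opening from 0.0 (shut) to 1.0 (fully open); "grip_force": force on a finger pad.
Only numpy, scipy, OpenCV 4.12 (cv2) and the standard library are available. Lean on these libraries where they do the work, as an engineer would, in place of code of your own. Each camera call takes 0.05 s, during which the arm holds its last target. There are 200 camera calls.

## Working session

There is one attempt and no reset: what is moved stays moved. The work goes in short steps, Python scripts to look and compute and a shell command to move; the robot and the scene stay as the last step left them, time stands still between calls to the robot, and variables do not carry over. Pictures are saved under pics/ and viewed, at most 10 in all, crops included, and the job is handed in when it is done.

```bash
ls; mkdir -p pics
python3 - <<'E'
from rig import env
import cv2
for n in("top","side"):
    im=env.camera(n); cv2.imwrite(f"pics/{n}0.png",im[:,:,::-1]); c=env.calibration(n); print(n,c)
print(env.get_state(), env.grasp_offset)
E
```

```text
pics
top {'mtx': array([[416.9711992 ,   0.        , 319.77713178],
       [  0.        , 416.9711992 , 196.02719719],
       [  0.        ,   0.        ,   1.        ]]), 'xyz': array([ 0.22038102, -0.06817392,  1.39895978]), 'orientation': array([[-0.02884175,  0.9858123 , -0.16535496],
       [-0.99922201, -0.03288559, -0.02176956],
       [-0.02689849,  0.16459845,  0.98599382]])}
side {'mtx': array([[486.94166736,   0.        , 324.34419489],
       [  0.        , 486.94166736, 198.02798386],
       [  0.        ,   0.        ,   1.        ]]), 'xyz': array([ 0.1765904 , -1.11612779,  0.81792343]), 'orientation': array([[ 0.96667435,  0.14556985, -0.21059466],
       [-0.25593377,  0.52953837, -0.80875647],
       [-0.0062126 ,  0.83570242,  0.5491474 ]])}
{'clock': 0.1, 'joint_pos': array([ 7.01196898e+01,  1.24707209e+01,  9.25224259e+01,  9.16356143e-04,
        7.51319234e+01, -6.42823197e+00]), 'joint_velocities': array([-0.01498609, -0.09627261, -0.1767817 , -0.00434347, -0.10892717,
        0.02840333]), 'effort': array([-9.33567098e-04, -3.98079872e+01, -3.04969168e+01, -1.76155327e-04,
        4.28732208e-03, -1.28556886e-05]), 'ee_pos': array([0.14510762, 0.60714825, 0.23008878]), 'ee_rot': array([[-9.72563776e-01,  2.32635186e-01, -7.56840607e-04],
       [ 2.32636272e-01,  9.72561655e-01, -2.04753908e-03],
       [ 2.59744517e-04, -2.16743092e-03, -9.99997617e-01]]), 'ft_force': array([ 0.14529132, -0.77242605, -0.36156579]), 'ft_torque': array([ 0.00761986, -0.00903178,  0.00144001]), 'grip_force': 0.0, 'finger_gap': 1.001188537433359} 0.0187
```

View pics/top0.png

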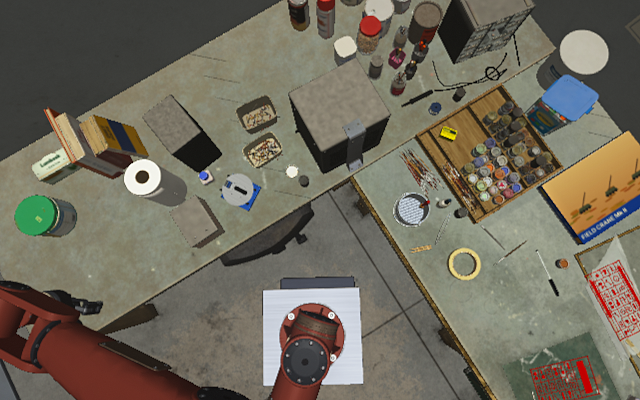

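View pics/side0.png

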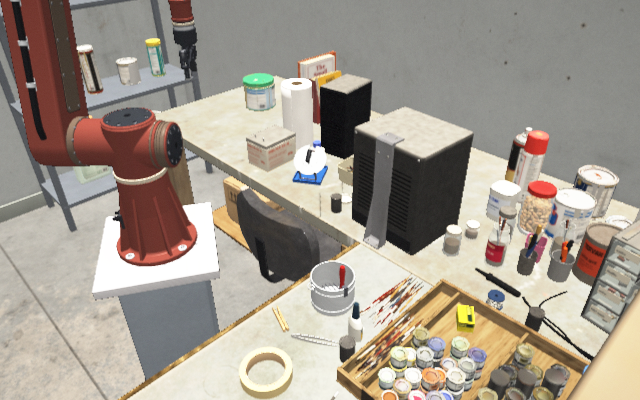

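Top view: lid on the blue stand near (240,190), wash bottle (205,177), pot (411,209) with the brush at about (425,205), film can (303,181), cement (445,207). Next I'll zoom in on these.

```bash
cat > h.py <<'E'
from rig import env
import numpy as np, cv2
def proj(n,P):
    c=env.calibration(n); q=(np.atleast_2d(P)-c["xyz"])@c["orientation"]; q=q*[1,-1,-1]
    K=c["mtx"]
    if n=="wrist":
        r=np.hypot(q[:,0],q[:,1]); s=np.arctan2(r,q[:,2])/np.maximum(r,1e-9); q=np.c_[q[:,0]*s,q[:,1]*s,np.ones(len(q))]
    return (q/q[:,2:])@K.T[:,:2]
def ray(n,uv,c=None):
    c=c or env.calibration(n); K=c["mtx"]; a=(np.array(uv,float)-K[:2,2])/K[[0,1],[0,1]]
    if n=="wrist":
        t=np.hypot(*a); d=np.r_[a*np.sinc(t/np.pi),np.cos(t)]
    else: d=np.r_[a,1]
    d=c["orientation"]@(d*[1,-1,-1]); return c["xyz"],d/np.linalg.norm(d)
def atz(n,uv,z,c=None):
    o,d=ray(n,uv,c); return o+d*(z-o[2])/d[2]
def tri(*ods):
    A=sum(np.eye(3)-np.outer(d,d) for o,d in ods); b=sum((np.eye(3)-np.outer(d,d))@o for o,d in ods); return np.linalg.solve(A,b)
E
python3 - <<'E'
from h import *
t=cv2.imread("pics/top0.png"); s=cv2.imread("pics/side0.png")
f=lambda im,x,y,w,h:cv2.resize(im[y:y+h,x:x+w],(400,300),interpolation=cv2.INTER_CUBIC)
cv2.imwrite("pics/z0.png",np.vstack([np.hstack([f(t,190,150,80,60),f(t,380,180,80,60)]),np.hstack([f(s,280,130,80,60),f(s,290,250,100,75)])]))
print("lid",atz("top",(240,190),.07),tri(ray("top",(240,188)),ray("side",(310,157))))
print("pot rim",atz("top",(411,209),.08),atz("side",(333,278),.08))
print("film",atz("top",(303,181),.05),"wash",atz("top",(205,177),.06))
E
```

```text
lid [0.47181553 0.22040461 0.07      ] [0.47771597 0.21916108 0.07565114]
pot rim [ 0.39021143 -0.32721945  0.08      ] [ 0.39572985 -0.34517151  0.08      ]
film [0.49878106 0.01558845 0.05      ] wash [0.52135171 0.3390226  0.06      ]
```

View pics/z0.png

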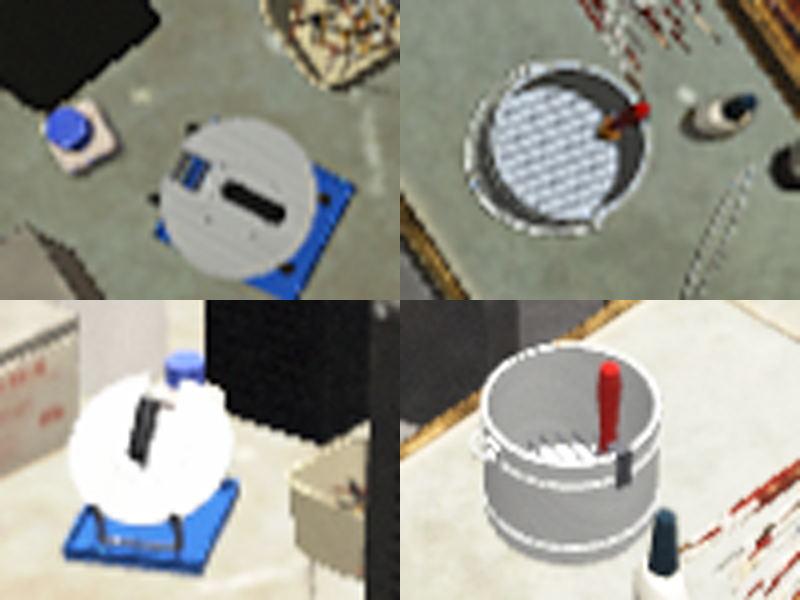

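Zoom: the lid's handle runs (225,185)–(283,217) in the top panel with the notch upper left. The brush top is at (643,108) in the top panel and (609,368) in the side panel. The cement stands on the brush side, about 9 cm from the pot's centre.

```bash
cat >> h.py <<'E'
from scipy.optimize import least_squares
from scipy.spatial.transform import Rotation as Ro
def lidR(yaw,t=np.radians(35)):
    u=np.r_[np.cos(yaw),np.sin(yaw),0]; z=np.r_[0,0,1.]
    x=np.cos(t)*u+np.sin(t)*z; n=-np.sin(t)*u+np.cos(t)*z
    return np.c_[x,np.cross(n,x),n]
def go(p,R):
    "TCP target -> row numbers"
    s=env.get_state(); E=s["ee_rot"]
    d=E.T@(np.array(p)-s["ee_pos"])/.5; r=Ro.from_matrix(E.T@R).as_rotvec(degrees=True)/30
    print("row",np.round(d,4),np.round(r,4),"tcp",s["ee_pos"].round(4))
E
python3 - <<'E'
from h import *
# handle ends on bar top (37mm), both cams
Pl=np.array([[.022,0,.036],[-.022,0,.036]])
T=np.array([[190+225/5,150+183/5],[190+285/5,150+218/5]])
S=np.array([[280+153/5,130+98/5],[280+137/5,130+164/5]])
def f(v):
    P=np.r_[v[0],v[1],.058]+Pl@lidR(v[2]).T
    return np.r_[(proj("top",P)-T).ravel(),(proj("side",P)-S).ravel()]
r=least_squares(f,[.47,.22,1.1]);print(r.x[:2],np.degrees(r.x[2]),f(r.x).round(1))
L=np.r_[r.x[:2],.058];R=lidR(r.x[2])
bt=tri(ray("top",(428.6,202)),ray("side",(342.2,267)));print("brush",bt)
pc=atz("top",(411.5,209.7),.08); ps=atz("side",(290+172/4,250+106/4),.08);print(pc,ps)
Rt=np.c_[R[:,0],-R[:,1],-R[:,2]]
print(Rt); g=L+.029*R[:,2]
for back in(.22,): 
    p=g-back*Rt[:,2]; go(p,Rt); print(p)
# intermediate: down pointing, tool x heading = yaw
for yaw in(137,107,77):
    x=np.r_[np.cos(np.radians(yaw)),np.sin(np.radians(yaw)),0];z=np.r_[0,0,-1.];go([.3,.33,.28],np.c_[x,np.cross(z,x),z])
E
```

```text
[0.48066956 0.2290471 ] 60.09537955190971 [ 1.  -0.5  0.3 -1.  -0.9 -0.6 -0.8 -1.4]
brush [ 0.40566884 -0.37222368  0.13206162]
[ 0.38792443 -0.32865092  0.08      ] [ 0.39703852 -0.34050963  0.08      ]
[[ 4.08394515e-01  8.66856547e-01  2.85960918e-01]
 [ 7.10087313e-01 -4.98557646e-01  4.97208489e-01]
 [ 5.73576436e-01  2.77555756e-17 -8.19152044e-01]]
row [-0.7477 -0.8534 -0.0621] [-1.0827  0.8101  3.4226] tcp [0.1451 0.6071 0.2301]
[0.40946529 0.10524219 0.26196886]
row [-0.4302 -0.4672 -0.0989] [-4.200e-03  6.000e-04  9.849e-01] tcp [0.1451 0.6071 0.2301]
row [-0.4302 -0.4672 -0.0989] [-4.0000e-03  1.7000e-03  1.9849e+00] tcp [0.1451 0.6071 0.2301]
row [-0.4302 -0.4672 -0.0989] [-3.6000e-03  2.8000e-03  2.9849e+00] tcp [0.1451 0.6071 0.2301]
```

```bash
python3 -m inch '[-0.2,-0.2,-0.1,0,0,1,1, -0.43,-0.467,-0.1,0,0,1,1, -0.43,-0.467,-0.1,0,0,1,1, -0.43,-0.467,-0.1,0,0,1,1, -0.43,-0.467,-0.1,0,0,1,1, -0.43,-0.467,-0.1,0,0,1,1]' 30
python3 - <<'E'
from h import *
R=lidR(np.radians(60.1));Rt=np.c_[R[:,0],-R[:,1],-R[:,2]]
go([.4095,.105,.262],Rt)
E
```

```text
clock: 0.85
ee_pos: [0.3015, 0.3282, 0.2815]
ee_rot: [[-0.723, 0.691, 0.001], [0.691, 0.723, -0.0], [-0.001, 0.0, -1.0]]
ft_force: [0.0, -0.2, -0.2]
finger_gap: 1.003
grip_force: 0.0
row [-0.4647 -0.1732  0.0392] [-0.7722  0.9883  2.455 ] tcp [0.3015 0.3282 0.2815]
```

```bash
python3 -m inch '[-0.464,-0.173,0.039,-0.31,0.4,0.98,1, -0.464,-0.173,0.039,-0.31,0.4,0.98,1, -0.464,-0.173,0.039,-0.31,0.4,0.98,1, -0.464,-0.173,0.039,-0.31,0.4,0.98,1, -0.464,-0.173,0.039,-0.31,0.4,0.98,1, -0.464,-0.173,0.039,-0.31,0.4,0.98,1]'
python3 - <<'E'
from h import *
R=lidR(np.radians(60.1));Rt=np.c_[R[:,0],-R[:,1],-R[:,2]]
go([.4095,.105,.262],Rt)
E
```

```text
clock: 1.6
ee_pos: [0.4088, 0.1091, 0.2614]
ee_rot: [[-0.295, 0.955, 0.026], [0.925, 0.279, 0.259], [0.24, 0.1, -0.966]]
ft_force: [0.5, 0.1, 0.5]
finger_gap: 1.001
grip_force: 0.0
row [-0.0077 -0.0008 -0.0032] [-0.4743  0.5856  1.4802] tcp [0.4088 0.1091 0.2614]
```

```bash
python3 -m inch '[-0.007,0,-0.003,-0.3,0.38,0.96,1, -0.007,0,-0.003,-0.3,0.38,0.96,1, -0.007,0,-0.003,-0.3,0.38,0.96,1, -0.007,0,-0.003,-0.3,0.38,0.96,1]'
python3 - <<'E'
from h import *
R=lidR(np.radians(60.1));Rt=np.c_[R[:,0],-R[:,1],-R[:,2]]
go([.4095,.105,.262],Rt)
E
```

```text
clock: 2.1
ee_pos: [0.4086, 0.1064, 0.2616]
ee_rot: [[0.178, 0.97, 0.168], [0.864, -0.236, 0.444], [0.47, 0.066, -0.88]]
ft_force: [-0.0, 0.5, -0.3]
finger_gap: 0.999
grip_force: 0.0
row [-0.0018  0.0025 -0.0016] [-0.1765  0.2096  0.5269] tcp [0.4086 0.1064 0.2616]
```

```bash
python3 -m inch '[-0.0018,0.0025,-0.0016,-0.1765,0.21,0.527,1, -0.0018,0.0025,-0.0016,-0.1765,0.21,0.527,1, -0.0018,0.0025,-0.0016,-0.1765,0.21,0.527,1, -0.0018,0.0025,-0.0016,-0.1765,0.21,0.527,1]'
python3 - <<'E'
from h import *
import pickle
c=env.calibration("wrist"); im=env.camera("wrist"); pickle.dump((c,im),open("w1.pkl","wb"))
R=lidR(np.radians(60.1));L=np.r_[.4807,.229,.058]
a=np.linspace(0,2*np.pi,60)
P=L+np.c_[.053*np.cos(a),.053*np.sin(a),.003+0*a]@R.T
B=L+np.array([[x,y,.037] for x in(-.022,.022) for y in(-.0065,.0065)])@R.T
b=im[:,:,::-1].copy()
for q in np.r_[proj("wrist",P),proj("wrist",B)]: cv2.circle(b,tuple(int(v) for v in q.round()),1,(0,255,0),-1)
cv2.imwrite("pics/w1.png",b); print(env.get_state()["joint_pos"],c["mtx"]); print(proj("wrist",B))
E
```

```text
clock: 2.6
ee_pos: [0.4112, 0.1041, 0.2634]
ee_rot: [[0.407, 0.867, 0.288], [0.711, -0.498, 0.496], [0.574, 0.003, -0.819]]
ft_force: [0.1, 0.0, -0.1]
finger_gap: 1.003
grip_force: 0.0
[-2.06385287e+01 -2.75765686e+01  1.30486760e+02  3.60581748e+01
  7.40241318e+01 -4.87204123e-02] [[309.70691629   0.         321.88210956]
 [  0.         309.70691629 204.03294526]
 [  0.           0.           1.        ]]
[[326.69270273 196.93131074]
 [315.72873189 196.93732875]
 [326.82320853 160.05880162]
 [315.56702432 160.06388966]]
```

View pics/w1.png

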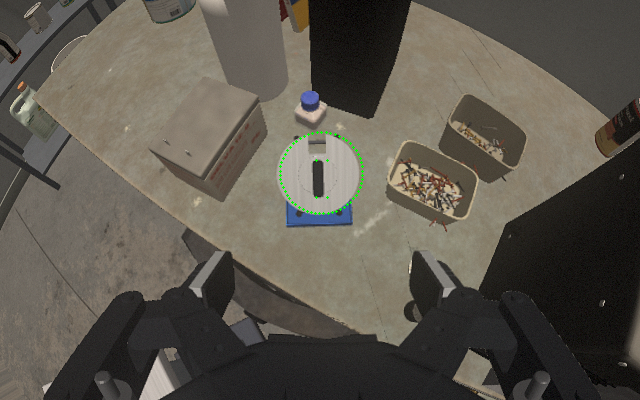

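The wrist view shows the lid almost where predicted. The bar spans about (318,160)–(318,197), 2–3 px left of the prediction. I'll refine with the bar and the disk.

Run:
```python
from h import *
import pickle
c,im=pickle.load(open("w1.pkl","rb"))
g=cv2.cvtColor(im,cv2.COLOR_RGB2GRAY)
m=np.zeros_like(g); cv2.circle(m,(320,176),33,255,-1)
k=((g<75)&(m>0)).astype(np.uint8)
n,l,s,cen=cv2.connectedComponentsWithStats(k); i=1+s[1:,4].argmax(); print(s[i],cen[i])
pts=np.argwhere(l==i)[:,::-1].astype(np.float32); rc=cv2.minAreaRect(pts); print(rc)
# lid disc
sat=im.max(2).astype(int)-im.min(2); print(im[150,300],im[140,290],im[190,270])
env.calibration=lambda n,c=c:c
def f(v):
    R=lidR(v[2]); P=np.r_[v[0],v[1],.058]+np.array([[.022,0,.035],[-.022,0,.035]])@R.T
    return (proj("wrist",P)-E).ravel()
ys=pts[:,1]; top=pts[ys<=ys.min()+3,0].mean(); bot=pts[ys>=ys.max()-3,0].mean()
E=np.array([[top,ys.min()-.5],[bot,ys.max()+.5]]);print(E)
r=least_squares(f,[.48,.229,1.05]);print(r.x,np.degrees(r.x[2]),f(r.x))
b=cv2.resize(im[110:240,260:380,::-1],None,fx=4,fy=4,interpolation=cv2.INTER_CUBIC)
R=lidR(r.x[2]);a=np.linspace(0,2*np.pi,90)
P=np.r_[r.x[:2],.058]+np.c_[.053*np.cos(a),.053*np.sin(a),.003+0*a]@R.T
for q in proj("wrist",P): cv2.circle(b,tuple(int(v) for v in ((q-[260,110]+.5)*4)),1,(0,255,0),-1)
cv2.imwrite("pics/w1z.png",b)
```

```text
[313 161  10  36 347] [317.5648415  178.20461095]
((317.5, 178.5), (35.0, 9.0), 90.0)
[181 175 166] [150 147 130] [140 133 117]
[[317.3784 160.5   ]
 [317.9091 196.5   ]]
[0.47642907 0.23099858 1.06390232] 60.95711277413596 [-0.00498272 -0.35310518  0.00478566  0.34264764]
```

View pics/w1z.png

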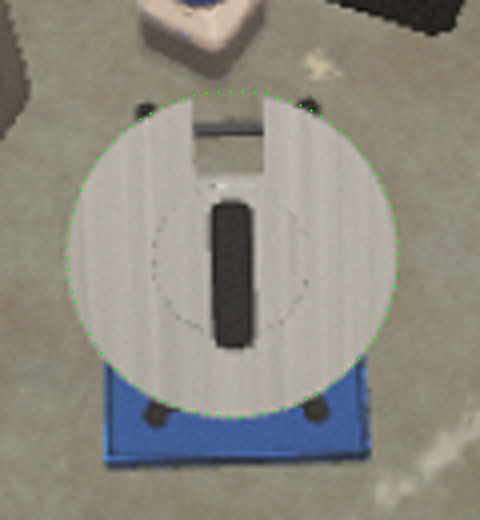

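The fitted disc matches the lid's edge: lid at (0.4764, 0.2310, 0.058), uphill heading 61°.

```bash
cat >> h.py <<'E'
LR=lidR(np.radians(60.96)); LT=np.c_[LR[:,0],-LR[:,1],-LR[:,2]]; GT=np.r_[.4764,.2310,.058]+(.030-.0187)*LR[:,2]
E
python3 - <<'E'
from h import *
print(GT); go(GT-.06*LT[:,2],LT)
E
```

```text
[0.47325379 0.22533342 0.06725642]
row [-0.0022 -0.0134  0.3574] [ 0.0209 -0.0003 -0.0213] tcp [0.4113 0.104  0.2634]
```

```bash
python3 -m inch '[-0.0022,-0.0134,0.18,0.021,0,-0.021,1, -0.0022,-0.0134,0.3574,0.021,0,-0.021,1, -0.0022,-0.0134,0.3574,0.021,0,-0.021,1, -0.0022,-0.0134,0.3574,0.021,0,-0.021,1, -0.0022,-0.0134,0.3574,0.021,0,-0.021,1]'
python3 - <<'E'
from h import *
go(GT,LT)
E
```

```text
clock: 3.28
ee_pos: [0.4572, 0.1949, 0.1168]
ee_rot: [[0.399, 0.873, 0.28], [0.714, -0.487, 0.502], [0.575, -0.001, -0.818]]
ft_force: [0.1, -0.0, 0.1]
finger_gap: 1.005
grip_force: 0.0
row [-0.0005 -0.0017  0.1206] [ 0.0016 -0.0024 -0.0042] tcp [0.4572 0.1949 0.1168]
```

```bash
python3 -m inch '[0,-0.0017,0.06,0,0,0,1, 0,-0.0017,0.12,0,0,0,1, 0,-0.0017,0.12,0,0,0,1, 0,-0.0017,0.12,0,0,0,1, 0,-0.0017,0.12,0,0,0,-1, 0,-0.0017,0.12,0,0,0,-1, 0,-0.0017,0.12,0,0,0,-1, 0,-0.0017,0.12,0,0,0,-1, 0,-0.0017,0.12,0,0,0,-1, 0,-0.0017,0.12,0,0,0,-1]' 60
python3 - <<'E'
from h import *
go(GT,LT)
E
```

```text
clock: 4.53
ee_pos: [0.4733, 0.2248, 0.0671]
ee_rot: [[0.401, 0.872, 0.281], [0.714, -0.489, 0.501], [0.574, -0.0, -0.819]]
ft_force: [1.4, -2.4, 1.7]
finger_gap: 0.139
grip_force: 61.6
row [ 0.0009 -0.0007  0.0003] [ 0.0049 -0.0019 -0.0072] tcp [0.4733 0.2248 0.0671]
```

```bash
python3 -m inch '[0,0,-0.03,0,0,0,-1, 0,0,-0.1,0,0,0,-1, 0,0,-0.2,0,0,0,-1, 0,0,-0.32,0,0,0,-1, 0,0,-0.32,0,0,0,-1, 0,0,-0.32,0,0,0,-1]'
python3 - <<'E'
from h import *
t=env.camera("top"); s=env.camera("side")
cv2.imwrite("pics/t1.png",t[:,:,::-1]);cv2.imwrite("pics/s1.png",s[:,:,::-1])
print(env.get_state()["joint_pos"].round(1))
f=lambda im,x,y,w,h:cv2.resize(im[y:y+h,x:x+w,::-1],(400,300),interpolation=cv2.INTER_CUBIC)
cv2.imwrite("pics/z1.png",np.hstack([f(t,380,180,60,45),f(s,300,255,80,60)]))
# target above pot approach: level tool, x heading -70
for yaw in(31,1,-29,-70):
    x=np.r_[np.cos(np.radians(yaw)),np.sin(np.radians(yaw)),0];z=np.r_[0,0,-1.];print(yaw);go([.40,-.15,.25],np.c_[x,np.cross(z,x),z])
E
```

```text
clock: 5.28
ee_pos: [0.4265, 0.1451, 0.1964]
ee_rot: [[0.402, 0.873, 0.277], [0.714, -0.488, 0.502], [0.573, -0.004, -0.819]]
ft_force: [0.1, 0.4, -1.9]
finger_gap: 0.14
grip_force: 61.3
[-13.  -19.6 133.   38.6  62.2  -1. ]
31
row [-0.3802  0.2424 -0.4013] [-0.3153 -1.1345  0.9584] tcp [0.4259 0.1457 0.1952]
1
row [-0.3802  0.2424 -0.4013] [-0.6186 -1.0488  1.9253] tcp [0.4259 0.1457 0.1952]
-29
row [-0.3802  0.2424 -0.4013] [-0.92   -0.903   2.8882] tcp [0.4259 0.1457 0.1952]
-70
row [-0.3802  0.2424 -0.4013] [-1.3267 -0.5898  4.1925] tcp [0.4259 0.1457 0.1952]
```

View pics/z1.png

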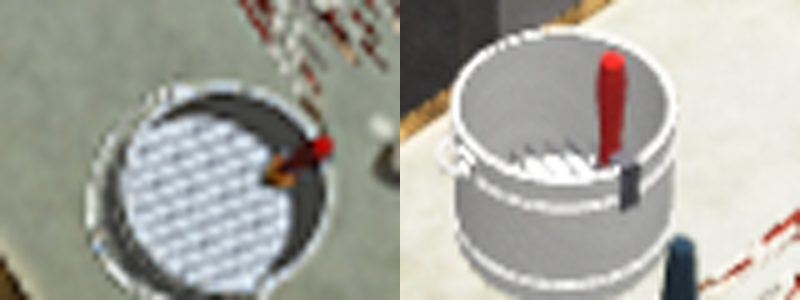

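```bash
cat >> h.py <<'E'
def down(yaw):
    x=np.r_[np.cos(np.radians(yaw)),np.sin(np.radians(yaw)),0];z=np.r_[0,0,-1.];return np.c_[x,np.cross(z,x),z]
E
python3 - <<'E'
from h import *
s=cv2.imread("pics/s1.png")
print("box corner",atz("top",(327,172),0),"clip",atz("side",(346,288),.08),"ctr",atz("side",(332.9,276.3),.08))
go([.36,-.13,.25],down(36))
E
```

```text
box corner [ 0.53778399 -0.06449982  0.        ] clip [ 0.41425791 -0.38271721  0.08      ] ctr [ 0.39699987 -0.33982721  0.08      ]
row [-0.3839  0.1531 -0.4032] [-0.2646 -1.1433  0.7971] tcp [0.4259 0.1457 0.1952]
```

```bash
python3 -m inch '[-0.384,0.153,-0.403,-0.225,-0.97,0.68,-1, -0.384,0.153,-0.403,-0.225,-0.97,0.68,-1, -0.384,0.153,-0.403,-0.225,-0.97,0.68,-1, -0.384,0.153,-0.403,-0.225,-0.97,0.68,-1, -0.384,0.153,-0.403,-0.225,-0.97,0.68,-1, -0.384,0.153,-0.403,-0.225,-0.97,0.68,-1, -0.384,0.153,-0.403,-0.225,-0.97,0.68,-1]'
python3 - <<'E'
from h import *
go([.36,-.15,.25],down(10));go([.36,-.15,.25],down(-68))
print(env.get_state()["joint_pos"].round(1))
E
```

```text
clock: 6.25
ee_pos: [0.3607, -0.1293, 0.2504]
ee_rot: [[0.769, 0.636, 0.061], [0.632, -0.771, 0.075], [0.094, -0.019, -0.995]]
ft_force: [0.2, 0.0, -1.9]
finger_gap: 0.141
grip_force: 61.2
row [-0.0273  0.0311 -0.0025] [-0.0825 -0.1669  0.9817] tcp [ 0.3607 -0.1293  0.2504]
row [-0.0273  0.0311 -0.0025] [-0.1945 -0.0895  3.5794] tcp [ 0.3607 -0.1293  0.2504]
[-34.7 -21.8 122.4   5.6  79.1  14.7]
```

```bash
python3 -m inch '[-0.027,0.031,-0.0025,-0.083,-0.167,0.98,-1, -0.027,0.031,-0.0025,-0.083,-0.167,0.98,-1, -0.027,0.031,-0.0025,-0.083,-0.167,0.98,-1, -0.027,0.031,-0.0025,-0.083,-0.167,0.98,-1]'; python3 -m inch '[0,0,0,0,0,1,-1, 0,0,0,0,0,1,-1, 0,0,0,0,0,1,-1, 0,0,0,0,0,1,-1]';python3 -m inch '[0,0,0,0,0,1,-1, 0,0,0,0,0,1,-1, 0,0,0,0,0,1,-1, 0,0,0,0,0,1,-1]'
python3 - <<'E'
from h import *
go([.36,-.13,.25],down(-68))
print(env.get_state()["joint_pos"].round(1))
E
```

```text
clock: 6.75
ee_pos: [0.3606, -0.1493, 0.2508]
ee_rot: [[0.984, 0.179, 0.002], [0.179, -0.984, -0.002], [0.001, 0.002, -1.0]]
ft_force: [0.4, -0.4, -1.6]
finger_gap: 0.143
grip_force: 61.1
clock: 7.25
ee_pos: [0.3604, -0.1503, 0.2514]
ee_rot: [[0.941, -0.337, 0.003], [-0.337, -0.941, -0.003], [0.003, 0.002, -1.0]]
ft_force: [-0.3, -0.6, -2.2]
finger_gap: 0.139
grip_force: 61.2
clock: 7.75
ee_pos: [0.3604, -0.1508, 0.2517]
ee_rot: [[0.647, -0.762, 0.003], [-0.762, -0.647, -0.003], [0.004, -0.0, -1.0]]
ft_force: [0.2, -0.7, -2.8]
finger_gap: 0.142
grip_force: 61.2
row [-0.0323 -0.0262  0.0033] [-0.0017 -0.0084  0.6111] tcp [ 0.3604 -0.1508  0.2517]
[-3.300e+01 -1.960e+01  1.206e+02 -1.000e-01  7.880e+01  1.067e+02]
```

```bash
python3 -m inch '[-0.032,-0.026,0.003,0,-0.008,0.61,-1, -0.032,-0.026,0.003,0,-0.008,0.61,-1, -0.032,-0.026,0.003,0,-0.008,0.61,-1, -0.032,-0.026,0.003,0,-0.008,0.61,-1]'
python3 - <<'E'
from h import *
import pickle
c=env.calibration("wrist"); st=env.get_state(); im=env.camera("wrist"); pickle.dump((c,im,st),open("w2.pkl","wb"))
C=np.r_[.394,-.336,.08]; a=np.linspace(0,2*np.pi,60,endpoint=False)
P=C+np.c_[.05*np.cos(a),.05*np.sin(a),0*a]
b=im[:,:,::-1].copy()
for q in proj("wrist",P): cv2.circle(b,tuple(int(v) for v in q.round()),1,(0,255,0),-1)
cv2.imwrite("pics/w2.png",b); print(st["ee_pos"],st["joint_pos"])
E
```

```text
clock: 8.25
ee_pos: [0.3602, -0.1306, 0.2505]
ee_rot: [[0.374, -0.928, 0.001], [-0.928, -0.374, -0.0], [0.001, -0.001, -1.0]]
ft_force: [-0.3, 0.1, -1.9]
finger_gap: 0.135
grip_force: 61.2
[ 0.3602244  -0.13062757  0.25045144] [-3.04735156e+01 -2.06057295e+01  1.21411804e+02  1.93623063e-02
  7.91249719e+01  1.27578508e+02]
```

View pics/w2.png

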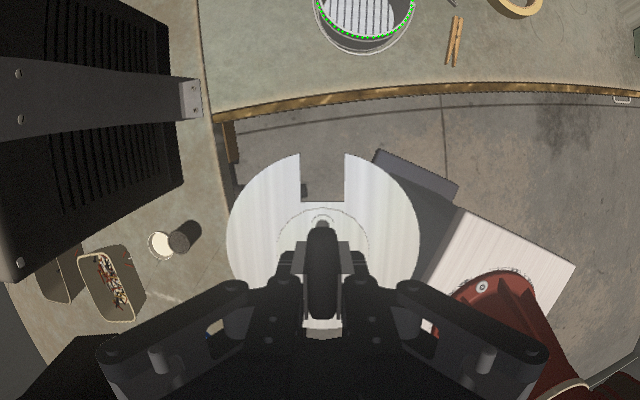

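The wrist view shows the lid held straight with its notch forward. The pot is at the top edge, around (365,20), and cut off, so I'll rise and move nearer.

```bash
python3 -m inch '[0.06,0,-0.12,0,0,0,-1, 0.11,0,-0.16,0,0,0,-1, 0.11,0,-0.16,0,0,0,-1, 0.11,0,-0.16,0,0,0,-1]'
python3 - <<'E'
from h import *
import pickle
c=env.calibration("wrist"); st=env.get_state(); im=env.camera("wrist"); pickle.dump((c,im,st),open("w3.pkl","wb"))
C=np.r_[.394,-.336,.08]; a=np.linspace(0,2*np.pi,60,endpoint=False)
P=C+np.c_[.05*np.cos(a),.05*np.sin(a),0*a]
E=st["ee_rot"]; O=st["ee_pos"]+.0113*-E[:,2]*-1
Q=O+np.c_[.053*np.cos(a),.053*np.sin(a),0*a-.003]@E.T
b=im[:,:,::-1].copy()
for q in np.r_[proj("wrist",P),proj("wrist",Q)]: cv2.circle(b,tuple(int(v) for v in q.round()),1,(0,255,0),-1)
up=lambda x,y,w,h,W,H:cv2.resize(b[y:y+h,x:x+w],(W,H),interpolation=cv2.INTER_CUBIC)
cv2.imwrite("pics/w3.png",np.vstack([up(270,0,160,90,800,450),cv2.resize(b[120:320,190:460],(202,150)).repeat(1,0) if 0 else cv2.copyMakeBorder(up(210,130,240,120,300,150),0,0,0,500,0)]))
E
```

```text
clock: 8.8
ee_pos: [0.3799, -0.1812, 0.3295]
ee_rot: [[0.371, -0.929, -0.0], [-0.929, -0.371, 0.001], [-0.001, -0.0, -1.0]]
ft_force: [0.6, -0.7, -1.8]
finger_gap: 0.138
grip_force: 61.3
```

View pics/w3.png

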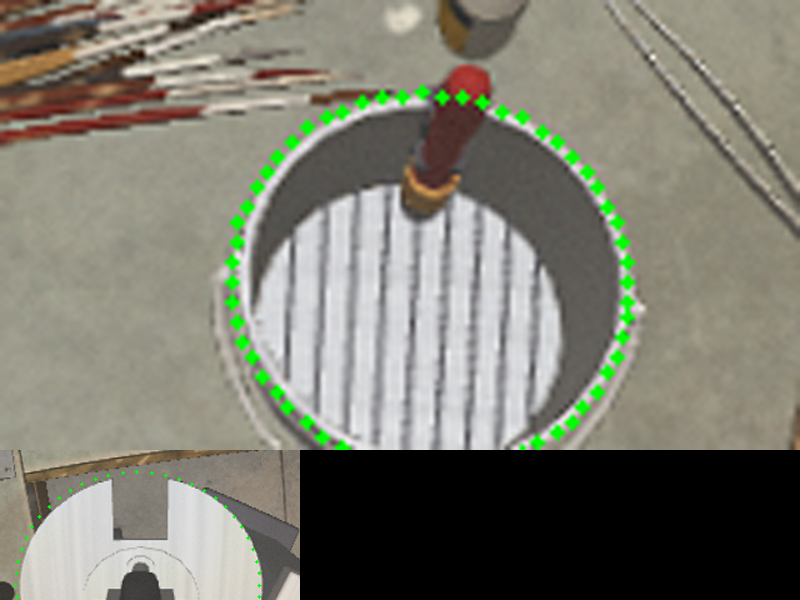

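Rim overlay: it matches the dots to within about 1 px, with the brush top at panel (470,80), i.e. pixel (364,16). The lid's notch corners are at panel (113,480), (168,480), (113,540) and (168,540).

Run:
```python
from h import *
import pickle
c,im,st=pickle.load(open("w3.pkl","rb")); env.calibration=lambda n:c
bt=atz("wrist",(364.0,16.0),.133);print("brush",bt)
g=cv2.GaussianBlur(cv2.cvtColor(im,cv2.COLOR_RGB2GRAY),(3,3),0).astype(float)
from scipy.ndimage import map_coordinates as mc
# outer rim edge: radial search around model for strongest fall from bright rim to bench
C0=np.r_[.394,-.336,.08]
def edges(pt,rs,ang,sgn):
    out=[]
    for a in ang:
        q=proj("wrist",np.array([pt(r,a) for r in rs])); 
        v=mc(g,[q[:,1],q[:,0]],order=1); d=np.diff(v)*sgn; ok=(q[:,1]>2).all(); i=d.argmax()
        if ok and d[i]>3: out.append((a,(rs[i]+rs[i+1])/2))
    return np.array(out)
# inner edge: dark wall -> bright rim, going outward
h=np.radians(-68)
A=[h+x for x in np.r_[np.arange(-100,-25,5),np.arange(30,101,5)]*np.pi/180]
e=edges(lambda r,a:C0+np.r_[r*np.cos(a),r*np.sin(a),0],np.arange(.041,.0535,.0005),A,1)
e=np.array(e); M=np.c_[np.cos(e[:,0]),np.sin(e[:,0]),np.ones(len(e))]
r=least_squares(lambda v:M@v-e[:,1],[0,0,.047],loss="soft_l1",f_scale=.001)
print("inner rim centre",C0[:2]+r.x[:2],"r",r.x[2],"n",len(e),"rms",np.sqrt(np.mean((M@r.x-e[:,1])**2)))
E=st["ee_rot"];T=st["ee_pos"]
Z=np.array([[300.4,202],[344.4,202],[300.4,154],[344.4,154]])
Pl=np.array([[.027,.011,.003],[.027,-.011,.003],[.0518,.011,.003],[.0518,-.011,.003]])
def f(v):
    k=np.radians(v[2]); xy=Pl[:,:2]@np.array([[np.cos(k),np.sin(k)],[-np.sin(k),np.cos(k)]])
    P=T+np.c_[v[0]+xy[:,0],v[1]-xy[:,1],.0113-Pl[:,2]]@E.T
    return (proj("wrist",P)-Z).ravel()
s=least_squares(f,[0,0,0],x_scale=[.001,.001,1]);print("lid in tool dx,dy,yaw",s.x,f(s.x).round(1))
# lid disc edge
e2=edges(lambda r,a:T+E@np.r_[r*np.cos(a),r*np.sin(a),.0083],np.arange(.046,.060,.0005),np.radians([-75,-60,-50,-40,-30,-20,20,30,40,50,60,75]),-1)
M=np.c_[np.cos(e2[:,0]),np.sin(e2[:,0]),np.ones(len(e2))]
r2=least_squares(lambda v:M@v-e2[:,1],[0,0,.053],loss="soft_l1",f_scale=.0007);print("lid disc",r2.x,e2[:,1])
pc=C0[:2]+r.x[:2]; print("pot x heading",np.degrees(np.arctan2(*(bt[:2]-pc)[::-1])),np.linalg.norm(bt[:2]-pc))
```

```text
brush [ 0.40441813 -0.3708758   0.133     ]
inner rim centre [ 0.39317503 -0.33664603] r 0.046889390123457025 n 30 rms 0.0002598847925841981
lid in tool dx,dy,yaw [-0.00153413  0.00145605 -0.04372673] [ 0.2  0.5 -0.3  0.5 -0.5 -0.5  0.5 -0.5]
lid disc [-0.00143788  0.0014185   0.05316143] [0.05125 0.05125 0.05125 0.05125 0.05125 0.05125 0.05225 0.05275 0.05275
 0.05325 0.05375 0.05425]
pot x heading -71.8167391758641 0.03602893473863998
```

Checks pass: rim inner radius 46.9 mm (expected about 47), brush 36.0 mm off axis, and the lid's two fits agree. Pot centre (0.3932, −0.3366), heading −71.8°.

```bash
cat >> h.py <<'E'
PC=np.r_[.3932,-.3366]; D=down(-71.8); PT=lambda z: np.r_[PC,z]-D@np.r_[-.0015,.0014,0]
E
python3 - <<'E'
from h import *
go(PT(.20),D); print(PT(.2))
E
```

```text
row [0.3031 0.0876 0.2574] [0.001  0.0039 0.119 ] tcp [ 0.3796 -0.1808  0.329 ]
[ 0.39499846 -0.33758769  0.2       ]
```

```bash
python3 -m inch '[0.1,0.04,0,0,0.004,0.119,-1, 0.2,0.0876,0,0,0.004,0.119,-1, 0.303,0.0876,0,0,0.004,0.119,-1, 0.303,0.0876,0.06,0,0.004,0.119,-1, 0.303,0.0876,0.16,0,0.004,0.119,-1, 0.303,0.0876,0.2574,0,0.004,0.119,-1, 0.303,0.0876,0.2574,0,0.004,0.119,-1, 0.303,0.0876,0.2574,0,0.004,0.119,-1]'
python3 - <<'E'
from h import *
go(PT(.11),D); print(env.get_state()["joint_pos"].round(1))
c=env.calibration("wrist"); im=env.camera("wrist"); 
cv2.imwrite("pics/w4.png",cv2.resize(im[80:330,180:470,::-1],(696,600)))
E
```

```text
clock: 9.85
ee_pos: [0.3965, -0.3388, 0.2031]
ee_rot: [[0.312, -0.95, 0.003], [-0.95, -0.312, -0.003], [0.004, -0.002, -1.0]]
ft_force: [0.1, -0.6, -0.4]
finger_gap: 0.14
grip_force: 61.1
row [-0.0039  0.0025  0.1861] [-0.0032 -0.0076 -0.0001] tcp [ 0.3965 -0.3388  0.2031]
[-48.2   1.1 108.1  -0.   70.6 113.6]
```

View pics/w4.png

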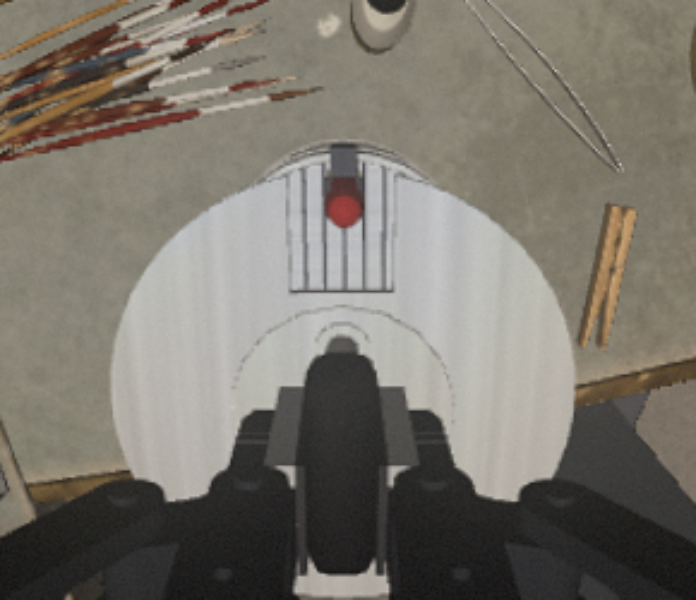

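The brush at (343,208) is centred in the notch (288–392). Descend.

```bash
python3 -m inch '[-0.0039,0.0025,0,0,-0.0076,0,-1, -0.0039,0.0025,0.05,0,-0.0076,0,-1, -0.0039,0.0025,0.1,0,-0.0076,0,-1, -0.0039,0.0025,0.14,0,-0.0076,0,-1, -0.0039,0.0025,0.18,0,-0.0076,0,-1, -0.0039,0.0025,0.18,0,-0.0076,0,-1]'
python3 - <<'E'
from h import *
go(PT(.0945),D)
E
```

```text
clock: 10.65
ee_pos: [0.394, -0.337, 0.1117]
ee_rot: [[0.312, -0.95, -0.0], [-0.95, -0.312, 0.003], [-0.003, -0.0, -1.0]]
ft_force: [-0.4, -0.4, -0.6]
finger_gap: 0.142
grip_force: 61.1
row [ 0.0018 -0.0016  0.0344] [-0.0009  0.0051 -0.0016] tcp [ 0.394  -0.337   0.1117]
```

```bash
python3 -m inch '[0.0018,-0.0016,0.01,0,0.005,0,-1, 0.0018,-0.0016,0.02,0,0.005,0,-1, 0.0018,-0.0016,0.03,0,0.005,0,-1, 0.0018,-0.0016,0.0344,0,0.005,0,-1, 0.0018,-0.0016,0.0344,0,0.005,0,-1]'
python3 - <<'E'
from h import *
go(PT(.0913),D)
E
```

```text
clock: 11.28
ee_pos: [0.3953, -0.3378, 0.0944]
ee_rot: [[0.311, -0.95, 0.001], [-0.95, -0.311, -0.001], [0.001, -0.001, -1.0]]
ft_force: [-0.7, 0.5, -1.3]
finger_gap: 0.137
grip_force: 61.1
row [-0.0006  0.0004  0.0062] [-0.0017 -0.0017 -0.0017] tcp [ 0.3953 -0.3378  0.0944]
```

```bash
python3 -m inch '[-0.0006,0.0004,0.002,0,0,0,-1, -0.0006,0.0004,0.004,0,0,0,-1, -0.0006,0.0004,0.006,0,0,0,-1, -0.0006,0.0004,0.006,0,0,0,-1]'; python3 -m inch '[0,0,0.002,0,0,0,-1, 0,0,0.002,0,0,0,-1]'
```

```text
clock: 11.78
ee_pos: [0.3951, -0.3378, 0.0916]
ee_rot: [[0.311, -0.95, 0.001], [-0.95, -0.311, -0.001], [0.001, -0.001, -1.0]]
ft_force: [0.9, -0.2, -1.4]
finger_gap: 0.138
grip_force: 61.2
clock: 12.02
ee_pos: [0.3952, -0.338, 0.0913]
ee_rot: [[0.312, -0.95, 0.001], [-0.95, -0.312, -0.001], [0.002, -0.001, -1.0]]
ft_force: [-2.5, 1.1, 3.7]
finger_gap: 0.14
grip_force: 61.9
```

Contact (about 5 N up) comes exactly at the expected seat height. Release and look.

```bash
python3 -m inch '[0,0,0,0,0,0,-0.4, 0,0,0,0,0,0,-0.2, 0,0,0,0,0,0,0, 0,0,0,0,0,0,0]' 20; python3 -m inch '[0,0,-0.02,0,0,0,0, 0,0,-0.08,0,0,0,0, 0,0,-0.18,0,0,0,0, 0,0,-0.28,0,0,0,0, -0.12,0,-0.28,0,0,0,0, -0.16,0,-0.28,0,0,0,0, -0.16,0,-0.28,0,0,0,0]'
python3 - <<'E'
from h import *
c=env.calibration("wrist"); w=env.camera("wrist"); s=env.camera("side")
q=proj("wrist",np.r_[PC,.083])[0].astype(int);print(q)
x,y=max(q[0]-60,0),max(q[1]-60,0)
f=lambda im,x,y,w,h:cv2.resize(im[y:y+h,x:x+w,::-1],(400,400),interpolation=cv2.INTER_CUBIC)
cv2.imwrite("pics/z5.png",np.hstack([f(w,x,y,130,130),f(s,290,240,90,90)]))
E
```

```text
clock: 12.52
ee_pos: [0.3952, -0.3378, 0.0906]
ee_rot: [[0.312, -0.95, 0.002], [-0.95, -0.312, -0.001], [0.001, -0.001, -1.0]]
ft_force: [0.8, -0.4, -0.4]
finger_gap: 0.502
grip_force: 0.0
clock: 13.4
ee_pos: [0.3699, -0.2608, 0.2313]
ee_rot: [[0.313, -0.95, 0.003], [-0.95, -0.313, -0.002], [0.003, -0.002, -1.0]]
ft_force: [0.5, -0.5, -0.4]
finger_gap: 0.499
grip_force: 0.0
[322 108]
```

View pics/z5.png

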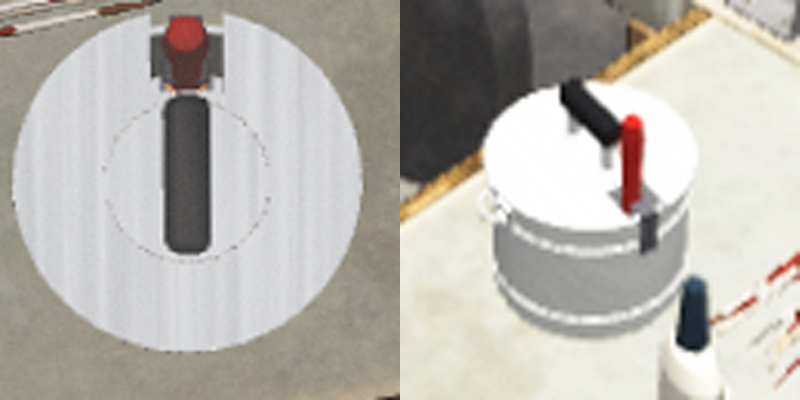

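The lid sits level on the pot with the brush at (185,50) in its notch, and the gripper is clear. Handing in.

```bash
python3 -c "
from rig import env
print(env.job_done())"
```

```text
the job is handed in; nothing more can be done
None
```

The lid is seated on the pot, level in the last pictures and with its notch round the brush handle; the gripper has let go and is clear. I handed the job in at about 13.5 s on the robot's clock; the hand-in gave no verdict.

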